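Tip the flagged battery pack out of the lamp rack and lock it in the charging slide

TASK

Tip the battery pack with the yellow top out of the packed row by pulling its top toward the open front of the rack, then lift it clear. Stand it in the blue-edged tray of the pulled-out carriage without dropping it and let go of it, then push the carriage fully home, so that the pack's tab lifts the red keeper flap and the flap falls shut behind it. Leave the other packs standing in their row and do not disturb the lens, the brass ring and the belt clip.

Things in the scene. Friction and masses are not known exactly. Their poses are not given: they have to be found in the camera images.
- pack: the pack to move: grey box, yellow top and tab; starts in any of the rack's four places. 60 mm deep (x), 36 thick (y), 120 tall (z), plus a carry tab on top 12 (x) by 24 (y) by 36 mm tall, centred 16 mm in front of the pack's centre (x -22 to -10, z 120 to 156). About 0.42 kg. Origin: centre of its underside; z up, -x its front, toward the rack's open side.
- pack_tab (a point): point in the yellow pack's carry tab, 140 mm above its underside and 16 mm in front of its centre; axes as the pack. The tab can be pinched from above between front and back (12 mm); its neighbours' tabs leave only 13 mm at its sides.
- neighbour1: another pack with black top and tab, in the rack; leave it. 60 mm deep (x), 36 thick (y), 120 tall (z), plus a carry tab on top 12 (x) by 24 (y) by 36 mm tall, centred 16 mm in front of the pack's centre (x -22 to -10, z 120 to 156). About 0.42 kg. Origin: centre of its underside; z up, -x its front, toward the rack's open side.
- neighbour2: another pack with black top and tab, in the rack; leave it. 60 mm deep (x), 36 thick (y), 120 tall (z), plus a carry tab on top 12 (x) by 24 (y) by 36 mm tall, centred 16 mm in front of the pack's centre (x -22 to -10, z 120 to 156). About 0.42 kg. Origin: centre of its underside; z up, -x its front, toward the rack's open side.
- neighbour3: another pack with black top and tab, in the rack; leave it. 60 mm deep (x), 36 thick (y), 120 tall (z), plus a carry tab on top 12 (x) by 24 (y) by 36 mm tall, centred 16 mm in front of the pack's centre (x -22 to -10, z 120 to 156). About 0.42 kg. Origin: centre of its underside; z up, -x its front, toward the rack's open side.
- rack: fixed steel rack, 160 mm wide (y): four packs side by side at y -56, -19, 19, 56 mm, 1.5 mm gaps, their centres at x = 0. Origin: on the shelf under the row's middle; -x is its open front, z up. Floor 6 mm thick; back wall inner face at x = 35 mm, 142 mm high; end cheeks 4 mm thick, 60 mm high, higher at the rear.
- rack_lip (a point): middle of the front lip's top inner edge, at rack x = -32 mm, 16 mm above the shelf (10 mm above the rack floor); lip 4 mm thick. A pack cannot slide out forward over it; when its top is pulled it pivots on its lower front edge, then leans on the lip, which pushes its foot back a few mm.
- rack_bar (a point): middle of the lower front edge of the red hold-down bar, at rack x = 22 mm; bar z 134 to 142 mm. It runs over the rear 8 mm of the packs' tops, 8 mm above them: a pack lifted straight up strikes it. Leaning it forward 0.3 to 0.5 rad clears it; then lift along the pack's own leaning axis. Behind a tab there is 32 mm to the bar.
- rail: fixed grooved slide rail, x -275 to 50 mm, 60 mm wide, 13 mm high, end stop 50 mm high at its +x end. Origin: on the shelf below the tray's centre when home; x is the way the carriage is pushed home, z up. Keeper gate at x = -52 mm: white posts 6 mm thick at y = -44 and 44 mm, crossbar 8 mm deep, z 194 to 202 mm.
- carriage (a joint): how far the carriage is pulled out toward the robot (m): 0 = fully home, 0.14 = fully out; starts 0.115 to 0.13. About 1.5 N of friction, stays where it is left.
- carriage_seat (a point): centre of the carriage's tray floor, 22 mm above the shelf; axes as the rail. The tray is 68 mm (x) by 44 mm (y) inside with a blue lip 5 mm thick and 10 mm high; the pack stands in it upright with its 60 mm along x, tab end toward -x.
- carriage_handle (a point): centre of the carriage's blue push handle 8 mm below its top; axes as the rail. Upright post 14 mm by 14 mm, its top 122 mm, its foot 22 mm above the shelf, 120 mm from the tray's centre on the -x side. Can be pinched from above.
- flap (a joint): swing of the keeper flap (rad): 0 = hanging straight down (shut), grows to 1.5 as it swings toward the rail's +x; it cannot swing toward -x. Hangs by gravity only, 25 g; a pack pushed home lifts it with its tab (to about 1.2 rad) and it falls shut behind the tab.
- flap_tip (a point): middle of the flap's lower edge. Red plate 56 mm wide, 3 mm thick, 25 mm tall, hinged 186 mm above the shelf at rail x = -52 mm; its lower edge hangs 161 mm above the shelf, 17 mm below the top of the tab of a pack standing in the tray.
- lens: bystander: clear domed glass lamp lens, 68 mm across, 33 mm high, lying dome up. Origin: centre of its underside.
- locking_ring: bystander: brass ring 72 mm across, 54 mm bore, 12 mm high, lying flat. Origin: centre of its underside.
- belt_clip: bystander: blue plastic belt clip 60 by 28 by 19 mm lying flat. Origin: centre of its underside.

How it is judged:
On the way, in this order (a step that is already met when the one before it is completed fails the run):
1. the yellow-topped pack is tipped forward by its top while its foot is still in the rack (angle between pack's own z axis and vertical above 0.22 rad and x of pack_tab in the frame of rack below -0.04 m and z of pack in the frame of rack below 0.045 m), for 0.05 s.
2. it stands upright in the tray of the pulled-out carriage, let go (x of pack in the frame of carriage_seat between -0.008 and 0.008 m and y of pack in the frame of carriage_seat between -0.008 and 0.008 m and z of pack in the frame of carriage_seat between -0.005 and 0.005 m and angle between pack's own z axis and vertical below 0.08 rad and value of joint carriage above 0.07 m and contact force between the fingers and pack below 0.1 N), for 0.1 s.
3. the pack lifts the keeper flap as the carriage goes in (value of joint flap above 0.6 rad and z of pack in the frame of carriage_seat below 0.01 m), for 0.05 s.
At the end, for the whole second after the job is handed in: Yellow-topped pack upright (0.08 rad), at rest on the tray floor within 8 mm of its centre; carriage within 8 mm of home; flap shut (under 0.12 rad) behind the tab; other packs upright and moved under 20 mm; lens, ring and clip moved under 30 mm (x of pack in the frame of carriage_seat between -0.008 and 0.008 m and y of pack in the frame of carriage_seat between -0.008 and 0.008 m and z of pack in the frame of carriage_seat between -0.005 and 0.005 m and angle between pack's own z axis and vertical below 0.08 rad and value of joint carriage below 0.008 m and value of joint flap below 0.12 rad and x of pack_tab in the frame of rail above -0.03 m and linear speed of pack below 0.02 m/s and distance of each of neighbour1, neighbour2, neighbour3 from where it was at the start of the episode below 0.02 m and angle between each of neighbour1, neighbour2, neighbour3's own z axis and vertical below 0.1 rad and distance of each of lens, locking_ring, belt_clip from where it was at the start of the episode below 0.03 m); the robot touches nothing.
It fails at once if the pack is dropped (moving faster than 0.6 m/s while the fingers do not touch it) (linear speed of pack above 0.6 m/s and contact force between the fingers and pack below 0.05 N).
It fails at once if another pack is pulled out or knocked over (distance of any of neighbour1, neighbour2, neighbour3 from where it was at the start of the episode above 0.04 m or angle between any of neighbour1, neighbour2, neighbour3's own z axis and vertical above 0.4 rad).
It fails at once if the lens, ring or clip is shoved away (distance of any of lens, locking_ring, belt_clip from where it was at the start of the episode above 0.04 m).
It also fails if it takes over 61 s, if anything falls off the work surface, if the arm or the gripper's body presses on something with over 40 N, if the wrist force passes 120 N, or if a joint passes its speed limit or range.

ROBOT

A 7-joint arm with a two-finger parallel gripper is mounted at the origin on the work surface. World frame = base frame: x ahead of the robot, y to its left, z up, the work surface at z = 0. Lengths are in m, angles in rad, forces in N, time in s.
With the tool pointing down it reaches from about 0.425 to 0.8 m from the base axis. Payload 8.3 kg.
Tool frame: the origin (TCP) lies on the centre line of the jaws, within the pads' length; the fingertips stand 11 mm ahead of it and the grasp point (between the pads) lies 8 mm behind it; z points along the fingers, y is the line along which they close (so a half turn about z gives the same grasp; the last joint's range is limited). The gripper opens to 85 mm and grips with 20 to 120 N. Pads are 22 mm wide; open, the fingers measure 114 mm over their backs; the gripper's body (76 mm by 85 mm) begins 54 mm behind the grasp point. The pads swing forward as they close: fully open they stand 13 mm farther back than shut.
Start: joints at [-1.277, 0.383, 0.016, 1.37, -0.006, 1.388, -0.046], TCP at [0.218, 0.586, 0.242] pointing down, gripper open.
Joint ranges: [-2.95, 2.95], [-0.25, 2.06], [-1.52, 1.56], [0.18, 2.33], [-1.44, 4.58], [0.02, 2.06], [-3.01, 3.01]. Speed limits (rad/s): [2.39, 2.39, 3.01, 3.01, 3.14, 3.14, 3.14].

INTERFACE

Orientations are given as a unit quaternion [x, y, z, w].
In Python, from cell import r, eoat, optics, workorder, telemetry gives the robot as it stands. The module is installed in compiled form; this text tells all that it offers. Calls block until the motion is done:
- r.move_ptp(position, orientation): joint-space move of the TCP to a pose.
- r.line_to(position, orientation=None, max_speed=0.15, max_force=None): straight line of the TCP; orientation=None keeps the orientation; max_speed is the mean speed in m/s. With max_force (N) it stops when the force on the tool has changed by that much, and returns True; else False.
- r.movej(angles): joint-space move.
- eoat.command_gripper(opening, squeeze=None): opening from 0.0 (shut) to 1.0 (fully open); squeeze is the grip in N (None keeps the last); returns when the fingers have stopped.
- r.hold(seconds).
- r.solve_ik(position, orientation): joint angles nearest the present ones, or None.
- optics.camera(name): name is "scene" or "top" or "wrist"; returns (picture, depth): 420x560x3 uint8, blue, green, red; 420x560 float32, m along the optical axis (not along the pixel's ray), 0 where there is no reading.
- optics.camera_model(name): a dict with "fx", "fy", "cx", "cy" (pixels), "rvec" (rotation vector, rad) and "tvec" (3), from world to camera coordinates, as OpenCV has them; the wrist camera has in their place "T_tool_cam" (4x4, takes a point from camera to tool coordinates, whose origin is the TCP and whose axes are the flange's). Camera axes: x right, y down, z forward; pixel columns grow to the right and rows downward; lengths in m; the calibration is good to about 2 mm. A picture is of the moment at which its call begins: read the wrist's pose just before it. camera_model takes no time and is no camera call.
A pose or a line that the arm cannot do raises r.IKError and nothing moves.
- workorder.finish_job(): hands the job in; it is judged then, once.
Trained networks look in the newest picture that a camera, given by its name, has taken for a name from the list of things; names that differ only in an ending like _2 or _b are one class to them, and where a whole thing is asked for, a point or a joint stands for the part that bears it (a point fixed in the world has none). Each returns a list of dicts, best first, with "confidence" (0 to 1); they miss things now and then, are a little off and sometimes report something else, mostly with a low value. They report only what shows in the picture. A call takes as long as a camera call.
- optics.boxes_of(camera, query): "extent" ([left, top, width, height] in pixels, round what is visible of it).
Readings, each from a call of its own:
- telemetry.read_clock(): time.
- telemetry.read_qpos(): joint angles.
- telemetry.read_joint_vel(): joint speeds.
- telemetry.read_joint_torque(): joint torques, N m.
- telemetry.read_position(): TCP position.
- telemetry.read_orientation(): TCP orientation.
- telemetry.read_contact_force(): force on the tool from outside, world axes, zero at the start.
- telemetry.read_moment(): the same for the moment, N m.
- telemetry.read_width(): opening from 0.0 (shut) to 1.0 (fully open).
- telemetry.read_grip_force(): force on a finger pad.
Only numpy, scipy, OpenCV 4.12 (cv2) and the standard library are available. Lean on these libraries where they do the work, as an engineer would, in place of code of your own. Each camera call takes 0.05 s, during which the arm holds its last target. There are 200 camera calls.

## Working session

There is one attempt and no reset: what is moved stays moved. The work goes in short steps, each a Python script; the robot and the scene stay as the last script left them, time stands still between calls to the robot, and variables do not carry over. Pictures are saved under pics/ and viewed, at most 10 in all, crops included, and the job is handed in when it is done.

```bash
mkdir -p pics; ls
cat > h.py <<'E'
import numpy as np, cv2
from scipy.spatial.transform import Rotation as R
from cell import r, eoat, optics, workorder, telemetry
def shot(name):
    if name=="wrist":
        p=np.array(telemetry.read_position()); q=telemetry.read_orientation()
    im,d=optics.camera(name); m=optics.camera_model(name)
    if name=="wrist":
        T=np.eye(4); T[:3,:3]=R.from_quat(q).as_matrix(); T[:3,3]=p
        T=T@np.array(m["T_tool_cam"])
    else:
        T=np.eye(4); T[:3,:3]=R.from_rotvec(np.ravel(m["rvec"])).as_matrix(); T[:3,3]=np.ravel(m["tvec"]); T=np.linalg.inv(T)
    v,u=np.mgrid[:420,:560]
    P=np.stack([(u-m["cx"])/m["fx"]*d,(v-m["cy"])/m["fy"]*d,d],-1)@T[:3,:3].T+T[:3,3]
    P[d<=0]=np.nan
    return im,d,P
E
python3 - <<'E'
from h import *
ims=[]
for n in ("scene","top"):
    im,d,P=shot(n); ims.append(im); np.savez(f"{n}.npz",im=im,P=P)
    for q in ("pack","neighbour1","rack","rail","carriage_seat","carriage_handle","flap","lens","locking_ring","belt_clip"):
        for b in optics.boxes_of(n,q)[:4]:
            l,t,w,h=b["extent"]; c=P[int(t+h/2),int(l+w/2)]
            print(n,q,round(b["confidence"],2),np.round(b["extent"]),np.round(c,3))
    cv2.imwrite(f"pics/{n}0.png",im)
print(telemetry.read_clock(),telemetry.read_orientation())
E
```

```text
pics
scene pack 0.57 [392. 196.  17.  22.] [0.642 0.168 0.136]
scene pack 0.39 [267. 227.  22.   5.] [ 0.632 -0.146  0.163]
scene neighbour1 0.82 [405. 188.  16.  28.] [0.635 0.204 0.134]
scene neighbour1 0.74 [420. 187.  13.  21.] [0.627 0.25  0.126]
scene neighbour1 0.65 [374. 204.  24.  32.] [0.659 0.125 0.126]
scene rack 0.97 [367. 201.  79.  52.] [0.692 0.164 0.126]
scene rail 0.82 [260. 176.  36. 124.] [ 0.575 -0.134  0.018]
scene carriage_seat 0.96 [273. 175.  17.  73.] [ 0.501 -0.101  0.023]
scene carriage_handle 0.25 [368. 202.  77.  53.] [0.69  0.169 0.111]
scene flap 0.72 [262. 224.  26.   9.] [ 0.631 -0.153  0.17 ]
scene flap 0.53 [367. 200.  78.  55.] [0.692 0.162 0.123]
scene lens 0.78 [313. 281.  31.  29.] [ 0.774 -0.059  0.03 ]
scene lens 0.43 [376. 202.  20.  37.] [0.662 0.12  0.128]
scene lens 0.23 [257. 175.  39. 121.] [ 0.569 -0.135  0.021]
scene locking_ring 0.52 [121. 250.  25.  27.] [ 0.531 -0.518 -0.004]
scene belt_clip 0.48 [336. 173.  16.  16.] [0.45  0.103 0.018]
top pack 0.58 [178. 179.  22.  25.] [0.63  0.156 0.147]
top neighbour1 0.86 [191. 174.  21.  25
[... 498 characters left out ...]
.007]
top carriage_seat 0.82 [279. 208.  27.  57.] [ 0.517 -0.12   0.022]
top carriage_handle 0.81 [279. 206.  26.  60.] [ 0.514 -0.117  0.018]
top lens 0.74 [252. 147.  26.  21.] [ 0.75  -0.044  0.022]
top lens 0.31 [208. 257.  16.  18.] [0.433 0.1   0.021]
top lens 0.3 [278. 204.  26.  58.] [ 0.522 -0.117  0.025]
top lens 0.27 [152. 183.  24.  22.] [0.628 0.228 0.119]
top locking_ring 0.64 [412. 216.  25.  26.] [ 0.529 -0.509  0.005]
top locking_ring 0.51 [254. 148.  23.  20.] [ 0.746 -0.047  0.026]
top belt_clip 0.47 [210. 257.  15.  21.] [0.434 0.098 0.01 ]
top belt_clip 0.3 [412. 218.  25.  23.] [ 0.527 -0.51   0.   ]
1.1 [ 1.77466113e-01  9.84126911e-01 -2.98870960e-05 -3.45139664e-05]
```

Run:
```python
import cv2,numpy as np
a=cv2.imread("pics/scene0.png")[150:330,230:470]; b=cv2.imread("pics/top0.png")[130:290,130:340]
a=cv2.resize(a,None,fx=1.65,fy=1.65,interpolation=2);b=cv2.resize(b,(396,302),interpolation=2)
c=np.zeros((302,796,3),np.uint8);c[:297,:396]=a[:297];c[:,400:796]=b
cv2.imwrite("pics/c0.png",c)
```

```text
(no output)
```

View pics/c0.png

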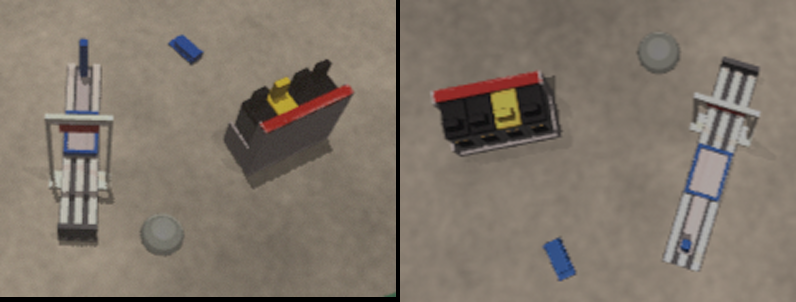

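```bash
cat >> h.py <<'E'
def quat(yaw,lean=0.0):
    """tool y = object's +x (yaw), tool z down; lean>0 tips object's top toward its -x"""
    m=np.array([[-np.sin(yaw),np.cos(yaw),0],[np.cos(yaw),np.sin(yaw),0],[0,0,-1]]).T
    return (R.from_rotvec(-lean*np.array([-np.sin(yaw),np.cos(yaw),0]))*R.from_matrix(m)).as_quat()
E
python3 - <<'E'
from h import *
print(np.round(optics.camera_model("wrist")["T_tool_cam"],3), optics.camera_model("wrist")["fx"])
for p in ([.40,-.09,.12],[.385,-.08,.10],[.5,-.1,.2],[.55,-.1,.4],[.6,.17,.4]):
  for yaw in (-.25,.165):
    for l in (-.4,-.2,0,.2,.4):
        s=r.solve_ik(p,quat(yaw,l)); s2=r.solve_ik(p,quat(yaw-np.pi/2,0)); print(p,yaw,l,s is not None, s2 is not None)
E
```

```text
[[ 0.    -0.965 -0.261  0.067]
 [ 1.     0.     0.001 -0.001]
 [-0.001 -0.261  0.965 -0.132]
 [ 0.     0.     0.     1.   ]] 327.77104476548976
[0.4, -0.09, 0.12] -0.25 -0.4 True True
[0.4, -0.09, 0.12] -0.25 -0.2 True True
[0.4, -0.09, 0.12] -0.25 0 True True
[0.4, -0.09, 0.12] -0.25 0.2 True True
[0.4, -0.09, 0.12] -0.25 0.4 False True
[0.4, -0.09, 0.12] 0.165 -0.4 True True
[0.4, -0.09, 0.12] 0.165 -0.2 True True
[0.4, -0.09, 0.12] 0.165 0 True True
[0.4, -0.09, 0.12] 0.165 0.2 True True
[0.4, -0.09, 0.12] 0.165 0.4 False True
[0.385, -0.08, 0.1] -0.25 -0.4 True True
[0.385, -0.08, 0.1] -0.25 -0.2 True True
[0.385, -0.08, 0.1] -0.25 0 True True
[0.385, -0.08, 0.1] -0.25 0.2 True True
[0.385, -0.08, 0.1] -0.25 0.4 False True
[0.385, -0.08, 0.1] 0.165 -0.4 True True
[0.385, -0.08, 0.1] 0.165 -0.2 True True
[0.385, -0.08, 0.1] 0.165 0 True True
[0.385, -0.08, 0.1] 0.165 0.2 True True
[0.385, -0.08, 0.1] 0.165 0.4 False True
[0.5, -0.1, 0.2] -0.25 -0.4 True True
[0.5, -0.1, 0.2] -0.25 -0.2 True True
[0.5, -0.1, 0.2] -0.25 0 True True
[0.5, -0.1, 0.2] -0.25 0.2 True True
[0.5, -0.1, 0.
[... 261 characters left out ...]
0.4] -0.25 -0.2 True True
[0.55, -0.1, 0.4] -0.25 0 True True
[0.55, -0.1, 0.4] -0.25 0.2 True True
[0.55, -0.1, 0.4] -0.25 0.4 True True
[0.55, -0.1, 0.4] 0.165 -0.4 False True
[0.55, -0.1, 0.4] 0.165 -0.2 True True
[0.55, -0.1, 0.4] 0.165 0 True True
[0.55, -0.1, 0.4] 0.165 0.2 True True
[0.55, -0.1, 0.4] 0.165 0.4 True True
[0.6, 0.17, 0.4] -0.25 -0.4 False True
[0.6, 0.17, 0.4] -0.25 -0.2 True True
[0.6, 0.17, 0.4] -0.25 0 True True
[0.6, 0.17, 0.4] -0.25 0.2 True True
[0.6, 0.17, 0.4] -0.25 0.4 True True
[0.6, 0.17, 0.4] 0.165 -0.4 False True
[0.6, 0.17, 0.4] 0.165 -0.2 True True
[0.6, 0.17, 0.4] 0.165 0 True True
[0.6, 0.17, 0.4] 0.165 0.2 True True
[0.6, 0.17, 0.4] 0.165 0.4 True True
```

Run:
```python
from h import *
r.move_ptp([.63,.16,.33],quat(.165)); im,d,P=shot("wrist"); np.savez("wr.npz",im=im,P=P); a=im
print([ (round(b["confidence"],2),np.round(b["extent"])) for b in optics.boxes_of("wrist","pack")[:3]])
r.move_ptp([.50,-.11,.36],quat(-.25)); im,d,P=shot("wrist"); np.savez("wl.npz",im=im,P=P); b_=im
for q in ("carriage_seat","carriage_handle","flap"): print(q,[(round(b["confidence"],2),np.round(b["extent"])) for b in optics.boxes_of("wrist",q)[:3]])
print(telemetry.read_clock())
cv2.imwrite("pics/wr.png",a);cv2.imwrite("pics/wl.png",b_)
```

```text
[(0.57, array([274., 159.,  50.,  39.]))]
carriage_seat [(0.75, array([225., 144., 129.,  41.]))]
carriage_handle [(0.82, array([225., 144., 130.,  45.]))]
flap [(0.75, array([406., 154.,  22.,  85.]))]
4.6917
```

View pics/wr.png

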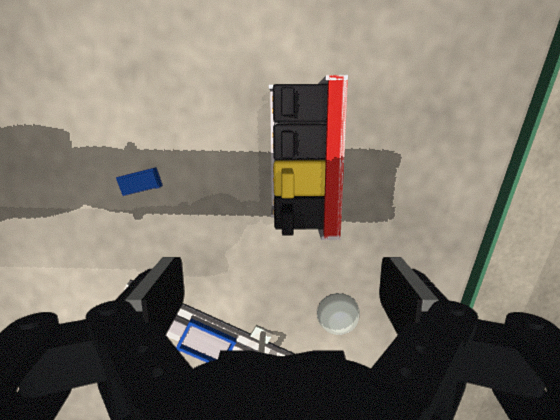

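View pics/wl.png

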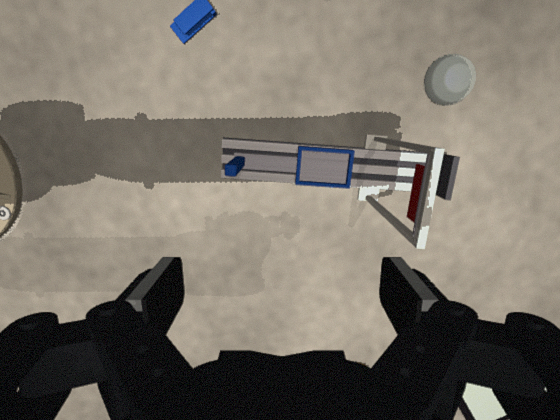

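Run:
```python
import numpy as np,cv2
def rect(n,X,m):
    p=X[m]; c,s,a=cv2.minAreaRect(p[:,:2].astype(np.float32)); print(n,len(p),"c",np.round(c,4),"s",np.round(s,4),"a",round(a,2),"z",np.round(np.nanpercentile(p[:,2],[5,50,95]),4),"med",np.round(np.median(p,0),4)); return p
D=np.load("wr.npz"); im=D["im"];X=D["P"]; hsv=cv2.cvtColor(im,cv2.COLOR_BGR2HSV); H,S,V=hsv[...,0],hsv[...,1],hsv[...,2]
ok=~np.isnan(X[...,2])
with np.errstate(invalid="ignore"):
    y=ok&(H>20)&(H<35)&(S>120)&(V>80)
    rect("tabtop",X,y&(X[...,2]>.155)); rect("packtop",X,y&(X[...,2]<.135)&(X[...,2]>.118))
    red=ok&((H<6)|(H>174))&(S>150)
    p=rect("bar",X,red&(X[...,2]>.135))
    v=np.linalg.svd(p[:,:2]-p[:,:2].mean(0),full_matrices=False)[2][0]; v*=np.sign(v[1]); print("rack yaw",np.arctan2(-v[0],v[1]))
    # all pack tab tops
    hi=ok&(X[...,2]>.156)&(X[...,0]>.5)&(X[...,1]<.3)&(X[...,1]>.05); hi[240:]=0
    n,l,st,ce=cv2.connectedComponentsWithStats(hi.astype(np.uint8))
    for i in range(1,n):
        if st[i,4]>40: rect("comp",X,l==i)
    D=np.load("wl.npz"); im=D["im"];X=D["P"]; hsv=cv2.cvtColor(im,cv2.COLOR_BGR2HSV); H,S,V=hsv[...,0],hsv[...,1],hsv[...,2]
    ok=~np.isnan(X[...,2])
    b=ok&(H>100)&(H<130)&(S>120); b[:120]=0;b[240:]=0
    p=rect("tray",X,b&(X[...,2]>.024)&(X[...,2]<.04)); rect("handletop",X,b&(X[...,2]>.112)); rect("handle",X,b&(X[...,2]>.045))
    g=ok&(X[...,2]>.185)&(X[...,2]<.215); g[250:]=0; rect("gatebar",X,g)
    red=ok&((H<6)|(H>174))&(S>150); rect("flap",X,red)
    st=ok&(X[...,2]>.042)&(X[...,2]<.055)&(X[...,0]>.6); st[250:]=0; rect("stop",X,st)
```

```text
tabtop 328 c [0.6325 0.1691] s [0.0113 0.0232] a 10.0 z [0.1597 0.1619 0.1631] med [0.6324 0.1697 0.1619]
packtop 1430 c [0.6454 0.1712] s [0.0523 0.0359] a 9.81 z [0.1244 0.1262 0.1276] med [0.6503 0.1741 0.1262]
bar 2539 c [0.6384 0.2031] s [0.1466 0.1442] a 78.62 z [0.1406 0.1422 0.3923] med [0.6717 0.1906 0.1422]
rack yaw 0.13818180798505486
comp 395 c [0.6202 0.2426] s [0.0115 0.0235] a 9.63 z [0.1603 0.162  0.1632] med [0.62   0.2425 0.162 ]
comp 362 c [0.6266 0.2055] s [0.0118 0.0242] a 9.63 z [0.1601 0.1619 0.1631] med [0.6263 0.2061 0.1619]
comp 322 c [0.6325 0.1691] s [0.0113 0.0232] a 10.0 z [0.1601 0.1619 0.1631] med [0.6324 0.1693 0.1619]
comp 296 c [0.6394 0.1321] s [0.0107 0.0236] a 10.07 z [0.1603 0.1618 0.163 ] med [0.6391 0.1331 0.1618]
tray 602 c [ 0.5178 -0.1089] s [0.0529 0.1638] a 71.75 z [0.0272 0.0319 0.0335] med [ 0.5604 -0.1209  0.0319]
handletop 127 c [ 0.4447 -0.0849] s [0.0128 0.0129] a 73.3 z [0.1124 0.1139 0.1155] med [ 0.4449 -0.0847  0.1139]
handle 249 c [ 0.445  -0.0849] s [0.013  0.0137] a 72.52 z [0.0555 0.1122 0.1149] med [ 0.4474 -0.083   0.1122]
gatebar 1597 c [ 0.6291 -0.1462] s [0.0941 0.0094] a 71.77 z [0.187  0.2015 0.2031] med [ 0.6286 -0.143   0.2015]
flap 1000 c [ 0.5312 -0.1102] s [0.0544 0.2079] a 70.25 z [0.1655 0.3995 0.445 ] med [ 0.5436 -0.112   0.3995]
stop 435 c [ 0.6762 -0.1609] s [0.0931 0.1074] a 72.05 z [0.0429 0.0496 0.0514] med [ 0.7203 -0.1759  0.0496]
```

```bash
cat >> h.py <<'E'
YR=.172; RX=np.array([np.cos(YR),np.sin(YR)])
TAB=np.array([.6325,.1691]); PK=TAB+.016*RX     # tab / pack centre in the rack (world xy)
G=.137                                        # TCP above pack's underside when gripping
def pack_tcp(xf,zf,l):
    """TCP pose holding the pack with lower front edge at rack-x xf, height zf, lean l"""
    a,b=.014,G   # TCP from lower front edge in pack axes (tab centre is 14 mm behind front face)
    x=xf+a*np.cos(l)-b*np.sin(l); z=zf+a*np.sin(l)+b*np.cos(l)
    return np.r_[PK+x*RX,z],quat(YR,l)
TIP=[(-.030,.006,.08),(-.030,.0065,.16),(-.0295,.008,.24),(-.0285,.009,.32),(-.0265,.010,.42)]
E
python3 - <<'E'
from h import *
D=np.load("wl.npz"); im=D["im"];X=D["P"]; h=cv2.cvtColor(im,cv2.COLOR_BGR2HSV)
b=(h[...,0]>100)&(h[...,0]<130)&(h[...,1]>120)&(X[...,2]>.027)&(X[...,2]<.037)&(X[...,0]>.5); b[:120]=0;b[240:]=0
print(cv2.minAreaRect(X[b][:,:2].astype(np.float32)))
l=.42; e=np.array([-np.sin(l),np.cos(l)])
for s in (0,.08,.165):
    p,q=pack_tcp(-.0265+s*e[0],.010+s*e[1],l); print(p,r.solve_ik(p,q) is not None)
print(r.solve_ik(np.r_[p[:2],.32],quat(YR)) is not None)
eoat.command_gripper(.36,60)
r.move_ptp([*TAB,.23],quat(YR))
print("hit",r.line_to([*TAB,.143],max_speed=.08,max_force=8),telemetry.read_position(),telemetry.read_contact_force())
eoat.command_gripper(0.0,60); print(telemetry.read_width(),telemetry.read_grip_force(),telemetry.read_contact_force(),telemetry.read_clock())
cv2.imwrite("pics/g.png",shot("wrist")[0])
E
```

```text
((0.558536946773529, -0.12228251993656158), (0.05289047956466675, 0.07809840887784958), 71.75373840332031)
[0.57971067 0.15992962 0.14080183] True
[0.54757117 0.15434646 0.21384895] True
[0.51342295 0.14841436 0.29146151] True
True
hit False [0.63292142 0.16911444 0.14372162] [-0.6417944  -0.58489825  1.27612865]
0.12740886114835615 59.45369839668274 [ 1.32935398 -0.14490271  2.7386978 ] 8.0583
```

View pics/g.png

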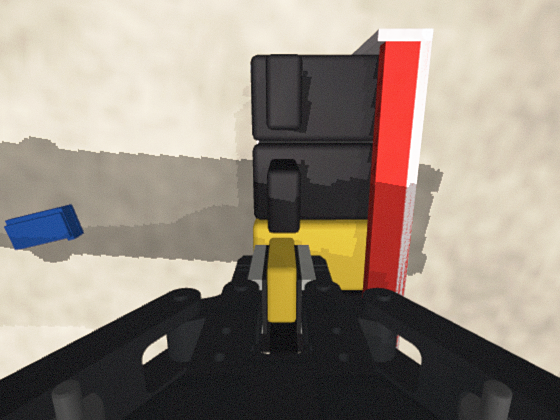

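The yellow tab, at pixel (283,280), sits between the two pads. The opening reads about 11 mm and the grip about 59 N, so the hold is good. Next I tip and lift the pack.

Run:
```python
from h import *
for t in TIP:
    p,q=pack_tcp(*t); r.line_to(p,q,max_speed=.04); print(np.round(telemetry.read_contact_force(),1),np.round(telemetry.read_position()-p,4))
r.hold(.15)
l=.42; e=np.array([-np.sin(l),np.cos(l)])
p,q=pack_tcp(-.0265+.165*e[0],.010+.165*e[1],l)
print("hit",r.line_to(p,q,max_speed=.09,max_force=25),np.round(telemetry.read_contact_force(),1),telemetry.read_width(),telemetry.read_clock())
im,d,P=shot("wrist");cv2.imwrite("pics/l.png",im)
im,d,P=shot("scene");cv2.imwrite("pics/l2.png",cv2.resize(im[130:330,230:470],None,fx=2.5,fy=2.5))
```

```text
[ 1.5 -0.4  3.9] [0.0002 0.0002 0.0006]
[ 1.3 -0.1  1.5] [0.0003 0.0001 0.    ]
[ 4.3  0.6 -4.6] [ 0.      0.0001 -0.0005]
[ 3.2 -0.4 -4.1] [-0.     -0.0001 -0.0002]
[-0.8  0.7 -4.7] [-0.0003  0.     -0.0002]
hit False [ 0.2 -0.4 -3.9] 0.1334742717765248 12.3417
```

View pics/l2.png

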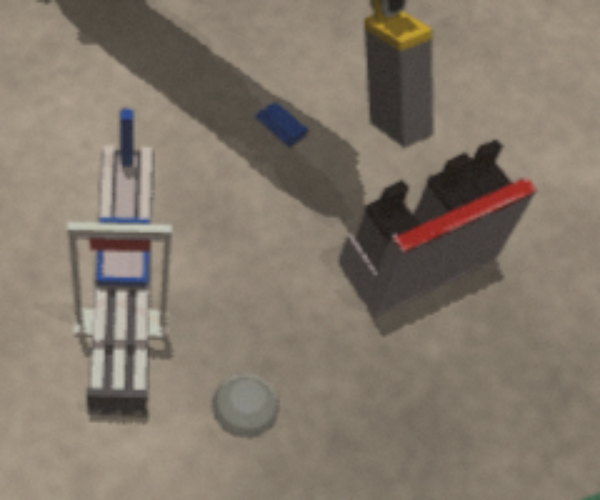

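The pack hangs clear at about (400,80), and the other three still stand in the rack. Next I straighten it and bring it over the tray.

```bash
cat >> h.py <<'E'
YL=-.3185; LX=np.array([np.cos(YL),np.sin(YL)]); LY=np.array([-LX[1],LX[0]]); SEAT=np.array([.5585,-.1223])
E
python3 - <<'E'
from h import *
r.line_to([.515,.149,.31],quat(YR),max_speed=.03)
t=SEAT-.016*LX
r.line_to([*t,.31],quat(YL),max_speed=.12)
r.line_to([*t,.022+.018+G],quat(YL),max_speed=.08)
r.hold(.3)
print(telemetry.read_position(),telemetry.read_contact_force(),telemetry.read_width(),telemetry.read_clock())
im,d,P=shot("wrist");np.savez("pl.npz",im=im,P=P);a=im
im,d,P=shot("top");np.savez("pl2.npz",im=im,P=P)
c=np.zeros((420,800,3),np.uint8);c[:,:470]=a[:,50:520];c[:330,470:800]=cv2.resize(im[190:280,255:345],(330,330))
cv2.imwrite("pics/p.png",c)
E
```

```text
[ 0.54335471 -0.11727779  0.17710133] [-0.19905054  0.66424784 -4.14171343] 0.1287679146280678 17.7
```

View pics/p.png

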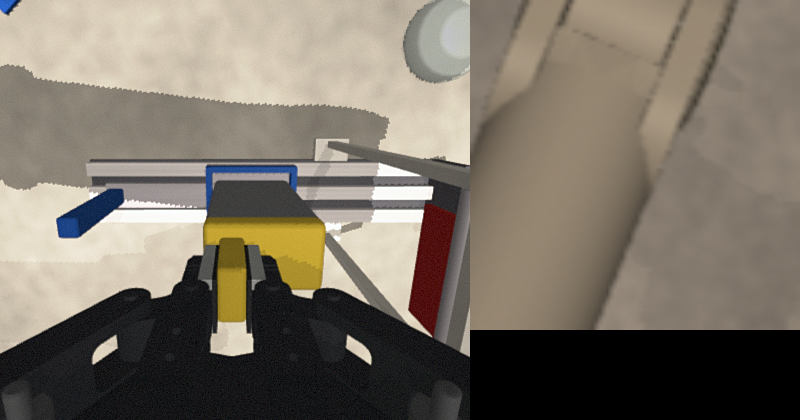

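Run:
```python
from h import *
D=np.load("pl.npz"); im=D["im"];X=D["P"]; h=cv2.cvtColor(im,cv2.COLOR_BGR2HSV)
u=(X[...,:2]-SEAT)@LX; v=(X[...,:2]-SEAT)@LY; z=X[...,2]
pc=lambda a:np.round(np.nanpercentile(a*1000,[1,5,50,95,99]),1)
b=(h[...,0]>100)&(h[...,0]<130)&(h[...,1]>120)&(z>.029)&(z<.036)&(abs(u)<.06); b[250:]=0
print("lip u",pc(u[b]),"v",pc(v[b]),"z",pc(z[b]))
for z0,z1 in((.04,.06),(.06,.09),(.09,.13)):
    f=(z>z0)&(z<z1)&(abs(u)<.05)&(v>.005)&(v<.035)&(h[...,1]<60); f[230:]=0
    print("side",f.sum(),"u",pc(u[f]),"v",pc(v[f]))
y=(h[...,0]>20)&(h[...,0]<35)&(h[...,1]>120)&(z<.175)&(z>.15); y[300:]=0
print("top u",pc(u[y]),"v",pc(v[y]),"z",pc(z[y]))
```

```text
lip u [-38.8 -38.2  -7.5  37.   38.2] v [-7.9  0.2 22.8 26.2 26.3] z [30.5 30.9 32.1 33.1 33.7]
side 327 u [-29.5 -26.8  -1.   24.3  27. ] v [16.1 16.7 16.9 17.2 17.3]
side 659 u [-29.6 -27.1  -1.5  24.2  26.6] v [16.1 16.7 16.9 17.2 17.3]
side 1412 u [-29.6 -27.2  -1.3  24.5  27.3] v [16.2 16.6 16.9 17.2 17.3]
top u [-29.7 -25.7   8.9  26.   27.7] v [-16.4 -12.9   9.7  17.1  17.4] z [150.8 154.  159.5 162.4 173. ]
```

Run:
```python
from h import *
t=SEAT-.015*LX+.0004*LY
r.line_to([*t,.168],quat(YL),max_speed=.04)
print(r.line_to([*t,.157],quat(YL),max_speed=.015,max_force=4),telemetry.read_position(),np.round(telemetry.read_contact_force(),1))
eoat.command_gripper(.36); r.hold(.3)
print(telemetry.read_grip_force(),telemetry.read_width())
r.line_to([*t,.25],max_speed=.1)
im,d,P=shot("wrist");X=P; h=cv2.cvtColor(im,cv2.COLOR_BGR2HSV); cv2.imwrite("pics/q.png",im)
u=(X[...,:2]-SEAT)@LX; v=(X[...,:2]-SEAT)@LY; z=X[...,2]
pc=lambda a:np.round(np.nanpercentile(a*1000,[1,5,50,95,99]),1)
y=(h[...,0]>20)&(h[...,0]<35)&(h[...,1]>120)
for a,b in((.138,.146),(.172,.182)):
    k=y&(z>a)&(z<b); print("u",pc(u[k]),"v",pc(v[k]),"z",pc(z[k]))
b=(h[...,0]>100)&(h[...,0]<130)&(h[...,1]>120)
k=b&(z>.105)&(z<.13); print("handle",pc(u[k]),pc(v[k]),pc(z[k]),telemetry.read_clock())
for dd in (-.15,-.145,-.02): print(r.solve_ik([*(SEAT+dd*LX),.095],quat(YL)) is not None)
```

```text
True [ 0.54452547 -0.11724296  0.15968101] [0.7 0.1 4.5]
0.0 0.35989696701203944
u [-29.2 -27.    5.2  27.   29. ] v [-16.7 -14.9   2.4  16.7  17.4] z [139.4 140.7 142.1 143.3 143.8]
u [-21.6 -20.9 -15.7 -10.5 -10.4] v [-11.3 -10.    1.1  11.1  11.5] z [173.2 175.8 177.9 178.9 179.5]
handle [-125.3 -124.7 -118.  -112.7 -112.4] [-6.4 -5.5  0.8  6.2  6.4] [105.8 106.7 113.7 115.  115.4] 20.4833
True
True
True
```

View pics/q.png

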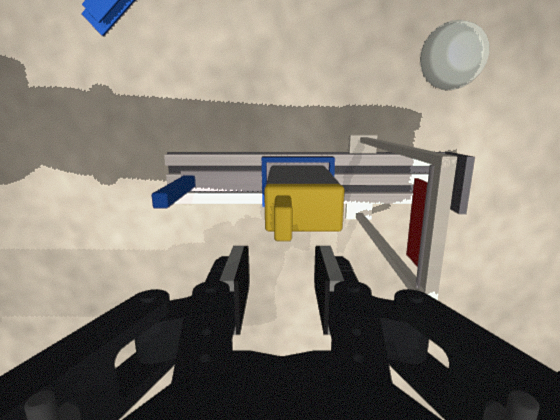

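The pack stands upright in the tray (u within 1 mm, top at z 0.142) and the fingers are off it. The handle is at (172,192), and I push it home with the fingers shut.

Run:
```python
from h import *
q=quat(YL); s=SEAT-.158*LX
r.line_to([*s,.25],q,max_speed=.12)
eoat.command_gripper(0.0,20)
r.line_to([*s,.095],q,max_speed=.1)
print(telemetry.read_contact_force())
g=SEAT+.008*LX
hit=r.line_to([*g,.095],q,max_speed=.05,max_force=12)
p=telemetry.read_position(); print(hit,"u",(p[:2]-SEAT)@LX,np.round(telemetry.read_contact_force(),1),telemetry.read_clock())
if (p[:2]-SEAT)@LX>-.03:
    b=p[:2]-.03*LX
    r.line_to([*b,.095],q,max_speed=.08); r.line_to([*b,.30],q,max_speed=.15)
    r.line_to([*(b+.02*LX),.36],q,max_speed=.15)
im,d,X=shot("wrist"); cv2.imwrite("pics/f.png",im); h=cv2.cvtColor(im,cv2.COLOR_BGR2HSV)
u=(X[...,:2]-SEAT)@LX; v=(X[...,:2]-SEAT)@LY; z=X[...,2]
pc=lambda a:np.round(np.nanpercentile(a*1000,[1,5,50,95,99]),1)
k=(h[...,0]>100)&(h[...,0]<130)&(h[...,1]>120)&(z>.105)&(z<.13); k[300:]=0; print("handle",pc(u[k]),pc(v[k]))
y=(h[...,0]>20)&(h[...,0]<35)&(h[...,1]>120); k=y&(z>.172)&(z<.182); print("tab",pc(u[k]),pc(v[k]),pc(z[k]))
print(telemetry.read_clock())
```

```text
[-0.6765472   0.47184993 -0.52779211]
True u -0.013671745980690863 [-0.4 -0.2 -0.8] 26.45
handle [-0.1 -0.   5.7 11.5 12.2] [-6.1 -5.8  0.9  6.3  6.4]
tab [104.2 104.5 108.9 115.1 115.9] [-10.9  -9.9   1.   10.9  11.5] [172.3 173.5 177.6 179.  179.4]
29.1083
```

View pics/f.png

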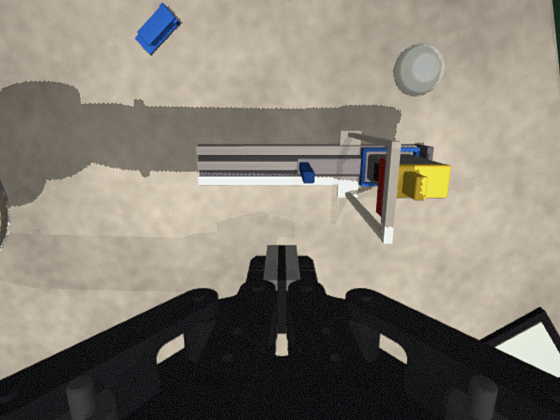

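Run:
```python
from h import *
im,d,X=shot("wrist"); h=cv2.cvtColor(im,cv2.COLOR_BGR2HSV)
u=(X[...,:2]-SEAT)@LX; v=(X[...,:2]-SEAT)@LY; z=X[...,2]
k=((h[...,0]<6)|(h[...,0]>174))&(h[...,1]>150)&(abs(u-.07)<.06)&(z>.14)&(z<.2)
print("flap",k.sum(),np.round(np.percentile(z[k],[2,98]),3),"slope",np.polyfit(z[k],u[k],1)[0],np.median(u[k]),"gate u expected",.1263-.052)
print(workorder.finish_job())
```

```text
flap 267 [0.162 0.179] slope -0.005695553798728881 0.07297123514197912 gate u expected 0.0743
the job is handed in; nothing more can be done
None
```

The job is handed in: the yellow-topped pack stands in the tray, the carriage is pushed home to within about 2 mm by my measurement, and the red flap hangs shut behind the tab. The other three packs were still upright after the lift, and I saw no sign of the lens, ring or clip being moved.

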